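# Fit the keyed shaft into the pulley hub and hold it home

### The job

The bore of the belt pulley's hub is covered by a dust cap: take the cap off, hang it by its strap handle on the hook of the stand and let go of it. Then take the keyed shaft from its wooden holder, put its tip into the bore, turn it until the key slips into the keyway, and push it fully home so that its collar sits on the hub. Finish still gripping the shaft and pressing it firmly down (about 15 N), as if until a retaining compound has set, and do not knock the other things on the bench out of place.

Things in the scene. Friction and masses are not known exactly. Their poses are not given: they have to be found in the camera images.
- hub: Fixed drive unit, rigid, does not turn: grey foot 130 x 130 mm, round housing, aluminium belt pulley 90 mm across (35 to 61 mm above the bench), upright hub boss 52 mm across, flat top 90 mm above the bench. Vertical bore 24 mm across, 55 mm deep; one keyway over its whole depth on the +x side, 11 mm wide, reaching 18 mm from the axis. Origin on the bench under the bore, z up.
- hub_mouth (a point): Centre of the bore's mouth, level with the boss's top face; axes as hub, x towards the keyway.
- cap: Loose black dust cap, 110 g: upside-down cup 64 mm across, 24 mm high, 20 mm deep inside, at the start resting on the boss top. On it a flat strap handle: 8 mm thick along x, 60 mm wide along y, with a window 44 wide and 34 tall (24 to 58 mm above the rim) under a solid grip plate 30 mm tall (58 to 88 mm). Origin: centre of the lower rim, z up. Both faces alike.
- cap_bar (a point): Middle of the window's upper edge, the underside of the grip plate, 58 mm above the cap's rim; axes as cap (x is the way through the window).
- hook: Fixed hook stand: foot 100 mm across, post 16 mm thick, 170 mm tall; from its top an 8 mm round bar runs level to -x of this frame, axis 170 mm above the bench, straight to 105 mm from the post's axis, then turns up to a tip 124 mm from the post's axis, highest point 182 mm above the bench. Origin under the post on the bench, z up.
- hook_bar (a point): Top of the hook bar, 70 mm from the post's axis and 174 mm above the bench, where the handle should hang; axes as hook (the bar's free tip points to -x).
- shaft: Loose upright steel shaft, 0.4 kg. Origin: centre of the lower tip, z up. Heights above the tip: round 22 mm across to 42 mm, lowest 5 mm tapered to 16 across; key on the +x side 14 to 42 mm, 8 wide, reaching 16 mm from the axis; collar 44 across 42 to 48 mm, with a lug over the key, 8 wide, reaching 30 mm; square head 24 x 24 mm, sides along x and y, 48 to 94 mm, to grip from above.
- shaft_seat (a point): Centre of the collar's underside, 42 mm above the shaft's tip; axes as shaft. It meets hub_mouth when the shaft is home.
- holder: Fixed wooden block 80 x 80 x 55 mm with a round hole 35 mm across and 48 mm deep in its top, in which the shaft stands loosely. Origin: centre of the underside. At the start the shaft's collar rests on its top.
- spool: Bystander: loose grey spool, 60 mm across, 46 mm high. Origin: centre of the underside.
- bearing: Bystander: loose steel ring lying flat, 42 mm across, 12 mm high. Origin: centre of the underside.
- driver: Bystander: loose screwdriver lying flat. Origin in the tool at bench level.
- rod: Bystander: loose plain steel rod without a key lying on the bench, 22 mm across, 90 mm long. Origin: underneath its middle.
- tape: Bystander: loose roll of yellow tape lying flat, 100 mm across, 24 mm high. Origin: centre of the underside.
- flux: Bystander: loose glass jar, 48 mm across, 100 mm high. Origin: centre of the underside.
- tray: Bystander: loose blue parts tray 140 x 200 x 40 mm. Origin: centre of the underside.
There are look-alikes about, which are no part of the job. Leave any orange look-alike of the shaft alone. Of the things that look like the cap, the smallest one is meant.

How it is judged (in metres and radians):
On the way, in this order (a step that is already met when the one before it is completed fails the run):
1. the cap hangs by its handle on the hook, let go (distance between cap_bar and hook_bar below 0.06 m and contact force between cap and hook above 0.3 N and height (world z) of cap above 0.08 m and contact force between cap and the fingers below 0.05 N and contact force between cap and hub below 0.05 N), for 0.2 s.
2. the shaft's tip is in the bore, held by the fingers (horizontal distance between shaft_seat and hub_mouth below 0.005 m and z of shaft_seat in the frame of hub_mouth below 0.037 m and contact force between shaft and the fingers above 2 N).
At the end, for the whole second after the job is handed in: Shaft home in the hub: collar within 2 mm of the boss top, axis within 3 mm of the bore's, upright, key in the keyway; still gripped and bearing on the hub with over 7 N through the last second. Cap hanging from the hook bar by its handle, let go, nearly still. Others moved under 30 mm (z of shaft_seat in the frame of hub_mouth below 0.002 m and horizontal distance between shaft_seat and hub_mouth below 0.003 m and angle between shaft's own z axis and vertical below 0.05 rad and angle between the x axis of shaft and the x axis of hub, either way round below 0.2 rad and contact force between shaft and the fingers above 3 N and contact force between shaft and hub above 7 N and distance between cap_bar and hook_bar below 0.06 m and contact force between cap and hook above 0.3 N and height (world z) of cap above 0.08 m and contact force between cap and the fingers below 0.05 N and linear speed of cap below 0.1 m/s); the arm keeps its last pose, push and grip.
It fails at once if another thing on the bench was pushed more than 30 mm (distance of any of spool, bearing, driver, rod, tape, flux, tray from where it was at the start of the episode above 0.03 m).
It also fails if it takes over 58 s, if anything falls off the work surface, if the arm or the gripper's body presses on something with over 40 N, if the wrist force passes 120 N, or if a joint passes its speed limit or range.

### The arm

A 6-joint arm with a two-finger parallel gripper is mounted at the origin on the work surface. World frame = base frame: x ahead of the robot, y to its left, z up, the work surface at z = 0. Lengths are in m, angles in degrees, forces in N, time in s.
With the tool pointing down it reaches from about 0.25 to 0.725 m from the base axis. Payload 9.7 kg.
Tool frame: the origin (TCP) lies between the finger pads; the fingertips stand bot.tcp_to_tips ahead of it and the grasp point (between the pads) lies 11 mm behind it (bot.tcp_to_tips is the distance from the TCP to the fingertips, in m); z points along the fingers, y is the line along which they close (so a half turn about z gives the same grasp; the last joint's range is limited). The gripper opens to 85 mm and grips with 20 to 120 N. Pads are 22 mm wide; open, the fingers measure 114 mm over their backs; the gripper's body (76 mm by 85 mm) begins 54 mm behind the grasp point. The pads swing forward as they close: fully open they stand 13 mm farther back than shut.
Start: joints at [63.197, 4.979, 10.078, 95.1, 0, 90], TCP at [0.248, 0.491, 0.239] pointing down, gripper open.
Joint ranges: [-179.16, 179.16], [-48.56, 103.87], [-65.8, 70.77], [-126.05, 130.52], [-82.76, 87.17], [-180, 180]. Speed limits (degrees/s): [127.2, 127.2, 147.25, 180, 180, 180].

### API

Orientations are given as [roll, pitch, yaw] about the fixed x, y, z axes, in that order (R = Rz(yaw) Ry(pitch) Rx(roll)).
In Python, from workcell import bot gives the robot as it stands. The module is installed in compiled form; this text tells all that it offers.
- The arm moves only by the tool carry_out, never from a script. Its arguments are lists of equal length, an entry for each row: "linear": the shift along the world's x, y, z normalised to -1 to 1, where 1 is 2 cm, a list of three; "rotation": the turn, a rotation vector about the world's x, y, z normalised to -1 to 1, where 1 is 8 degrees, a list of three; "grip": the closure, from -1 (fully open) to 1 (shut). In form: {"linear": [[tx, ty, tz], ...], "rotation": [[rx, ry, rz], ...], "grip": [grip, ...]}. A call has 1 to 12 rows; each row shifts and turns the commanded pose from where the row before left it; what a row does not reach is not made up. A row lasts 1/10 s, in which the tool goes at most 50 mm and 8.59 degrees, less where a joint would pass 70% of its speed; a pose out of reach is approached as far as the arm can. A call with a number of a shift or a turn outside -1 to 1 is refused whole. A call with a gripper value outside its range is refused whole. The fingers move at their own pace and stop on an object; "grip_force" is the grip in N (left out, the last holds). Time passes only in rows, so rows that do not move let the fingers close. It gives the time, the measured TCP pose, the force, the opening and the grip force at its end, in the units of the state.
- bot.get_obs(): the state, without advancing time (a new reading comes with each control period).
- bot.camera(name): name is "side" or "top"; returns the picture (480x640x3 uint8, blue, green, red); there is no depth.
- bot.camera_model(name): a dict with "fx", "fy", "cx", "cy" (pixels), "camera_from_world" (4x4, takes a point from world to camera coordinates). Camera axes: x right, y up, looking along -z (the intrinsics and any distortion apply to the point x, -y, -z); pixel columns grow to the right and rows downward; lengths in m; the calibration is good to about 2 mm. A picture is of the moment at which its call begins. camera_model takes no time and is no camera call.
- bot.job_done(): hands the job in; it is judged then, once.
The state is a dict: "time": time; "q": joint angles; "qd": joint speeds; "joint_efforts": joint torques, N m; "ee_pos": TCP position; "tcp_rot": TCP orientation; "wrist_force": force on the tool from outside, world axes, zero at the start; "torque": the same for the moment, N m; "opening": finger opening in m; "grasp_force": force on a finger pad.
Only numpy, scipy, OpenCV 4.12 (cv2) and the standard library are available. Lean on these libraries where they do the work, as an engineer would, in place of code of your own. Each camera call takes 0.05 s, during which the arm holds its last target. There are 200 camera calls.

## Working session

There is one attempt and no reset: what is moved stays moved. The work goes in short steps, Python scripts to look and compute and a tool call to move; the robot and the scene stay as the last step left them, time stands still between calls to the robot, and variables do not carry over. Pictures are saved under pics/ and viewed, at most 10 in all, crops included, and the job is handed in when it is done.

Besides the shell and the picture viewer there is one more tool, called after "Request:" by a JSON object that holds its "api" and its "payload". carry_out: Moves the arm, as the interface text tells. Its arguments: {"type":"object","properties":{"linear":{"type":"array","items":{"type":"array","items":{"type":"number"}}},"rotation":{"type":"array","items":{"type":"array","items":{"type":"number"}}},"grip":{"type":"array","items":{"type":"number"}},"grip_force":{"type":"number"}},"required":["linear","rotation","grip"]}

```bash
mkdir -p pics; python3 - <<'E'
from workcell import bot
import cv2,numpy as np
for n in("side","top"):
    cv2.imwrite(f"pics/{n}0.png",bot.camera(n)); m=bot.camera_model(n); print(n,{k:(np.round(v,4).tolist() if k!='x' else v) for k,v in m.items()})
print(bot.get_obs(),bot.tcp_to_tips)
E
```

```text
side {'fx': 449.6607, 'fy': 449.6607, 'cx': 321.0099, 'cy': 248.0838, 'camera_from_world': [[0.8906, -0.4547, 0.0087, -0.4917], [0.235, 0.4766, 0.8471, -0.2441], [-0.3893, -0.7524, 0.5313, -0.9545], [0.0, 0.0, 0.0, 1.0]]}
top {'fx': 460.562, 'fy': 460.562, 'cx': 327.9703, 'cy': 238.994, 'camera_from_world': [[-0.019, -0.9998, -0.0068, 0.0114], [0.997, -0.0195, 0.0745, -0.5807], [-0.0746, -0.0053, 0.9972, -1.1743], [0.0, 0.0, 0.0, 1.0]]}
{'time': 0.1, 'q': array([ 6.31981271e+01,  5.00845587e+00,  1.00388336e+01,  9.50984770e+01,
       -2.77867669e-04,  9.00019006e+01]), 'qd': array([ 0.05454409, -0.03770626,  0.13562705,  0.00650299, -0.05960872,
        0.09177024]), 'joint_efforts': array([-4.06958998e-04, -5.21558475e+01,  4.65654123e+01,  1.60465355e-02,
       -5.50459765e-05,  1.41775754e-06]), 'ee_pos': array([0.24791491, 0.49074526, 0.23864765]), 'tcp_rot': array([-1.79931901e+02,  2.80126496e-04,  1.53196227e+02]), 'wrist_force': array([-0.49762865,  0.99700137, -0.49554099]), 'torque': array([ 0.01347771, -0.01347421,  0.00231538]), 'grasp_force': 0.0, 'opening': 0.0854178826264654} 0.008
```

View pics/top0.png

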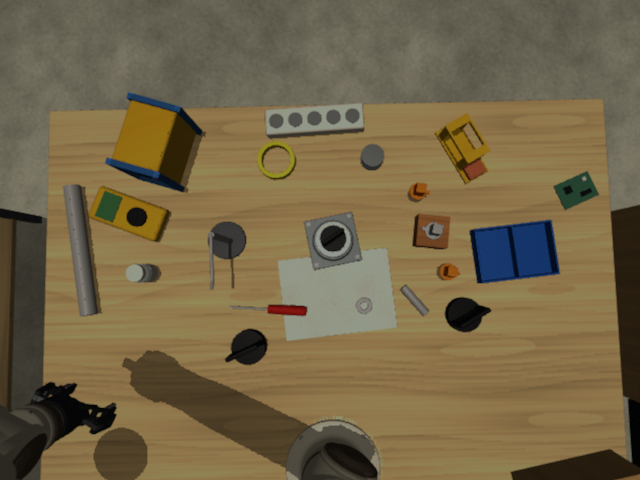

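View pics/side0.png

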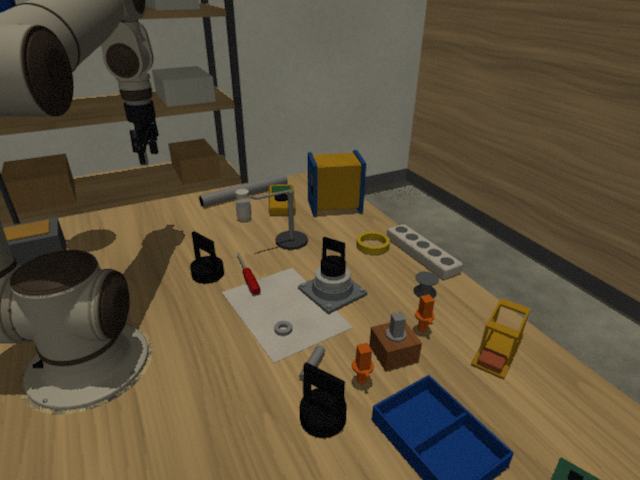

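The top view shows the hub with its cap at about (333,238), the hook stand at (228,240) with its bar running down to (212,288), and the holder with the shaft at (432,231). Black decoy caps are at (248,347) and (465,314), and orange decoy shafts at (419,191) and (449,271). I'll zoom in on these.

```bash
python3 - <<'E'
import cv2,numpy as np
t=cv2.imread("pics/top0.png");s=cv2.imread("pics/side0.png")
def c(im,x,y,w,h,k):
    r=cv2.resize(im[y:y+h,x:x+w],None,fx=k,fy=k,interpolation=cv2.INTER_CUBIC)
    r=cv2.convertScaleAbs(r,alpha=1.5,beta=25)
    for i in range(0,w,10):
        cv2.line(r,(int(i*k),0),(int(i*k),10 if (x+i)%50 else 25),(0,255,0),1)
        if (x+i)%20==0: cv2.putText(r,str(x+i),(int(i*k)+1,20),0,.35,(0,255,0),1)
    for j in range(0,h,10):
        cv2.line(r,(0,int(j*k)),(10,int(j*k)),(0,255,0),1)
        if (y+j)%20==0: cv2.putText(r,str(y+j),(1,int(j*k)+11),0,.35,(0,255,0),1)
    return r
a=np.hstack([c(t,300,200,80,60,5),c(t,400,200,80,60,5)])
b=np.hstack([c(t,190,210,80,60,5)[:,:],c(t,190,250,80,60,5)])
cv2.imwrite("pics/topz.png",np.vstack([a,b]))
a=np.hstack([c(s,290,220,80,60,5),c(s,360,290,80,60,5)])
b=np.hstack([c(s,240,180,80,60,5),c(s,290,250,80,60,5)])
cv2.imwrite("pics/sidez.png",np.vstack([a,b]))
E
```

```text
(no output)
```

View pics/topz.png

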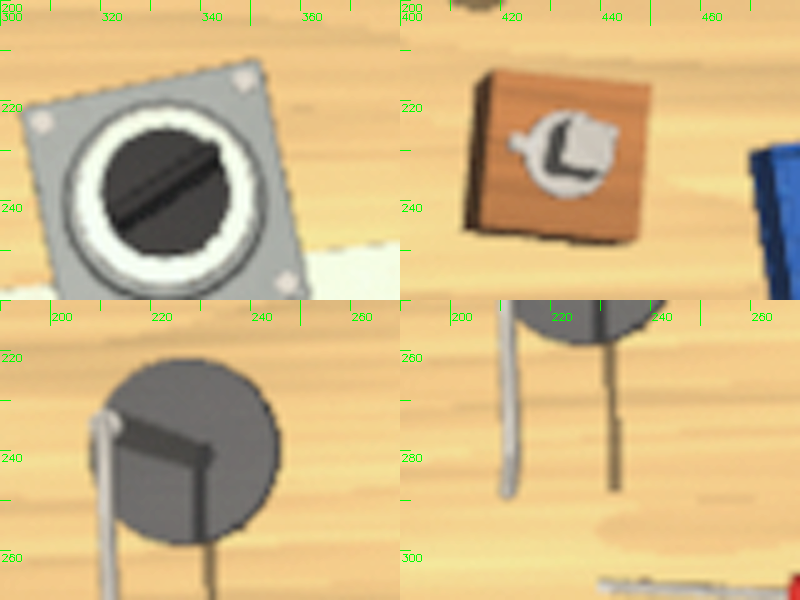

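View pics/sidez.png

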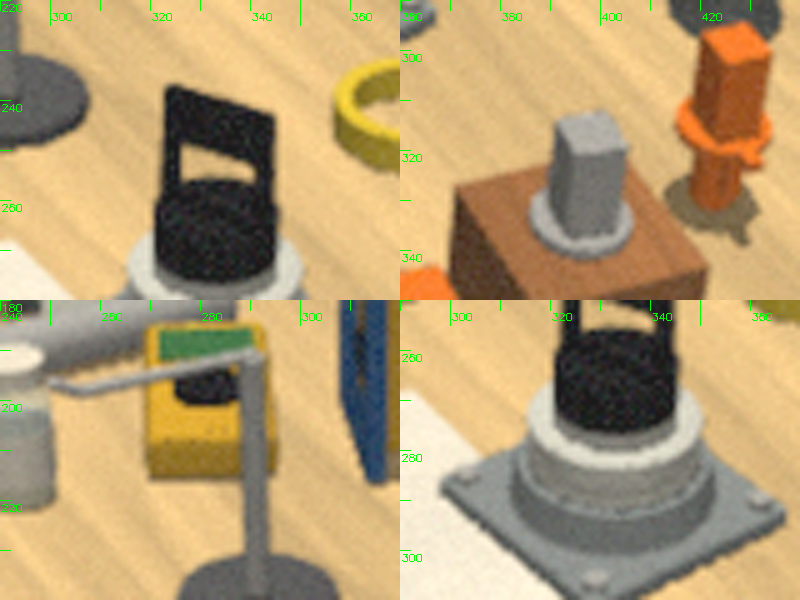

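The crops show:
- **Cap (on hub):** top-view disc spans 320.4–346 by 225.4–251.4, and its handle runs lower left to upper right. It is the smallest of the three.
- **Hook:** post top at (211,235) and tip at (211.6,289) in the top view; side view has the tip at (250,196).
- **Shaft:** collar centre at (434,230.6) in the top view, with the lug pointing left to (422,228.4).

Next I fit the poses.

```bash
cat > h.py <<'E'
import numpy as np
from scipy.optimize import least_squares
from workcell import bot
M={n:bot.camera_model(n) for n in("side","top")}
def proj(n,P):
    m=M[n];P=np.atleast_2d(P);T=m["camera_from_world"]
    c=P@T[:3,:3].T+T[:3,3]
    return np.c_[m["fx"]*c[:,0]/-c[:,2]+m["cx"],m["fy"]*c[:,1]/c[:,2]+m["cy"]]
def pose(p,L):
    x,y,a=p;L=np.atleast_2d(np.array(L,float));c,s=np.cos(a),np.sin(a)
    return np.c_[x+c*L[:,0]-s*L[:,1],y+s*L[:,0]+c*L[:,1],L[:,2]]
def fit(obs,p0,ret=False):
    # obs: (cam, local xyz, (u,v)), None for an unused coordinate
    def f(p):
        r=[]
        for n,l,uv in obs:
            q=proj(n,pose(p,l))[0]
            r+=[q[i]-uv[i] for i in(0,1) if uv[i] is not None]
        return np.array(r)
    s=least_squares(f,p0)
    print("xy",np.round(s.x[:2],4),"yaw",round(np.degrees(s.x[2]),1),"res",np.round(s.fun,1))
    return s.x
def circ(n,z,r,box,p0):
    t=np.linspace(0,2*np.pi,180)
    def f(p):
        q=proj(n,np.c_[p[0]+r*np.cos(t),p[1]+r*np.sin(t),0*t+z])
        b=[q[:,0].min(),q[:,0].max(),q[:,1].min(),q[:,1].max()]
        return [b[i]-box[i] for i in range(4) if box[i] is not None]
    s=least_squares(f,p0);print("circ",n,np.round(s.x,4),np.round(s.fun,1));return s.x
E
python3 - <<'E'
from h import *
N=None
circ("top",.094,.032,(320.4,346,225.4,251.4),(.6,0))
circ("top",.061,.045,(314.4,351,221.4,257),(.6,0))
circ("side",.094,.032,(321.2,345.6,N,N),(.6,0)); circ("side",.070,.032,(321.2,345.6,N,276.6),(.6,0))
for a in(.6,):
  fit([("side",(0,30e-3,.158),(323.2,237)),("side",(0,-30e-3,.158),(344.8,243.6)),("side",(0,22e-3,.128),(326.4,248.4)),("side",(0,-22e-3,.128),(341.6,253.2)),
     ("top",(0,30e-3,.158),(323,244.4)),("top",(0,-30e-3,.158),(343.6,230.5))],(.6,0,a))
print("hubfoot");fit([("top",(.065,.065,.012),(304.5,221)),("top",(.065,-.065,.012),(352,212))],(.6,0,.2))
print("hook");fit([("top",(0,0,.174),(211.2,235)),("top",(-.124,0,.180),(211.6,289)),("side",(0,0,.172),(290.6,190.4)),("side",(-.124,0,.18),(250.4,196.4)),("side",(-.105,0,.168),(255.6,198.2))],(.6,.3,0))
circ("top",.01,.05,(208,246,221.6,259.2),(.6,.3))
print("shaft");circ("top",.061,.022,(425.4,N,222,239.6),(.6,-.2));circ("side",.055,.022,(385.6,406.6,N,341.4),(.6,-.2))
H=.012
fit([("top",(.03,0,.058),(422.2,228.4)),("top",(0,0,.107),(438.2,228.6)),("side",(H,H,.107),(391,315)),("side",(H,-H,.107),(401,312.2)),("side",(-H,-H,.107),(405.6,317.4)),("side",(-H,H,.107),(396,320.4))],(.6,-.2,.0))
fit([("top",(.03,0,.058),(422.2,228.4)),("top",(0,0,.107),(438.2,228.6)),("side",(H,-H,.107),(391,315)),("side",(-H,-H,.107),(401,312.2)),("side",(-H,H,.107),(405.6,317.4)),("side",(H,H,.107),(396,320.4))],(.6,-.2,1.5))
B=.04
fit([("top",(B,B,.055),(418,214)),("top",(B,-B,.055),(450.4,217)),("top",(-B,-B,.055),(447.6,249))],(.6,-.2,0))
print("flux/spool z? tip",proj("top",[[0,0,0]]))
E
```

```text
circ top [ 0.5767 -0.013 ] [-0.3  0.3 -0.1  0.1]
circ top [ 0.5772 -0.0119] [ 0.4 -0.4 -0.1  0.1]
circ side [0.6126 0.0489] [0. 0.]
circ side [ 0.5811 -0.0105] [-0.5  0.5 -0. ]
xy [ 0.5767 -0.0141] yaw 32.6 res [-0.6  0.1 -0.4  0.1 -1.1 -0.  -0.6  0.2 -0.  -1.   1.  -1.5]
hubfoot
xy [ 0.5767 -0.0126] yaw 9.7 res [-0.6  0.1  0.6 -0.1]
hook
xy [0.5861 0.2642] yaw 1.1 res [ 0.  -1.1  0.  -0.1 -0.4  0.1 -1.3  0.1  0.3  0.9]
circ top [0.5833 0.2654] [-0.   0.  -0.2  0.2]
shaft
circ top [ 0.5933 -0.267 ] [ 0.   0.1 -0.1]
circ side [ 0.5962 -0.2644] [ 0.1 -0.1  0. ]
xy [ 0.5946 -0.2665] yaw 81.7 res [-0.4  0.5  0.  -0.1 -0.3 -1.2  0.  -0.8  0.8  1.3 -0.1  0.7]
xy [ 0.5997 -0.2633] yaw 140.2 res [ 2.8  9.3 -1.4 -2.2  3.3 -5.   4.8 -0.4 -0.5  1.8 -2.7 -3. ]
xy [ 0.5925 -0.2652] yaw -6.7 res [ 0.5  0.1 -0.4  0.2 -0.1 -0.3]
flux/spool z? tip [[332.42265666 466.74371961]]
```

Request:
{"api": "carry_out", "payload": {"linear": [[0.55, -0.84, 0], [0.55, -0.84, 0], [0.55, -0.84, 0], [0.55, -0.84, 0], [0.55, -0.84, 0], [0.55, -0.84, 0], [0.55, -0.84, 0], [0.55, -0.84, 0], [0.55, -0.84, 0], [0.55, -0.84, 0], [0.55, -0.84, 0], [0.55, -0.84, 0]], "rotation": [[0, 0, -0.3], [0, 0, -0.3], [0, 0, -0.3], [0, 0, -0.3], [0, 0, -0.3], [0, 0, -0.3], [0, 0, -0.3], [0, 0, -0.3], [0, 0, -0.3], [0, 0, -0.3], [0, 0, -0.3], [0, 0, -0.3]], "grip": [-1, -1, -1, -1, -1, -1, -1, -1, -1, -1, -1, -1], "grip_force": 40}}

```text
time: 1.3
ee_pos: [0.3803, 0.2885, 0.239]
tcp_rot: [-180.0, 0.0, 124.3]
wrist_force: [0.2, 0.1, -0.1]
opening: 0.0855
grasp_force: 0.0
```

Request:
{"api": "carry_out", "payload": {"linear": [[0.55, -0.84, 0], [0.55, -0.84, 0], [0.55, -0.84, 0], [0.55, -0.84, 0], [0.55, -0.84, 0], [0.55, -0.84, 0], [0.55, -0.84, 0], [0.55, -0.84, 0], [0.55, -0.84, 0], [0.55, -0.84, 0], [0.55, -0.84, 0], [0.55, -0.84, 0]], "rotation": [[0, 0, -0.22], [0, 0, 0], [0, 0, 0], [0, 0, 0], [0, 0, 0], [0, 0, 0], [0, 0, 0], [0, 0, 0], [0, 0, 0], [0, 0, 0], [0, 0, 0], [0, 0, 0]], "grip": [-1, -1, -1, -1, -1, -1, -1, -1, -1, -1, -1, -1]}}

```text
time: 2.5
ee_pos: [0.5123, 0.0869, 0.2389]
tcp_rot: [-180.0, -0.0, 122.6]
wrist_force: [-0.3, 0.4, -0.1]
opening: 0.0855
grasp_force: 0.0
```

Request:
{"api": "carry_out", "payload": {"linear": [[0.55, -0.84, 0], [0.55, -0.84, 0], [0.55, -0.84, 0], [0.55, -0.84, 0], [0.55, -0.84, 0], [0.55, -0.84, 0], [0, 0, 0]], "rotation": [[0, 0, 0], [0, 0, 0], [0, 0, 0], [0, 0, 0], [0, 0, 0], [0, 0, 0], [0, 0, 0]], "grip": [-1, -1, -1, -1, -1, -1, -1]}}

```text
time: 3.2
ee_pos: [0.5786, -0.0147, 0.2383]
tcp_rot: [-179.9, -0.0, 122.5]
wrist_force: [-0.7, 0.3, -0.2]
opening: 0.0856
grasp_force: 0.0
```

Request:
{"api": "carry_out", "payload": {"linear": [[0, 0, -0.8], [0, 0, -0.8], [0, 0, -0.8], [0, 0, -0.8], [0, 0, -0.8], [0, 0, -0.5], [0, 0, -0.4], [0, 0, 0], [0, 0, 0]], "rotation": [[0, 0, 0], [0, 0, 0], [0, 0, 0], [0, 0, 0], [0, 0, 0], [0, 0, 0], [0, 0, 0], [0, 0, 0], [0, 0, 0]], "grip": [-1, -1, -1, -1, -1, -1, -1, -1, 0]}}

```text
time: 4.1
ee_pos: [0.5781, -0.013, 0.1418]
tcp_rot: [180.0, 0.0, 122.6]
wrist_force: [0.3, -0.0, -0.1]
opening: 0.0731
grasp_force: 0.0
```

Request:
{"api": "carry_out", "payload": {"linear": [[0, 0, 0], [0, 0, 0], [0, 0, 0], [0, 0, 0], [0, 0, 0], [0, 0, 0], [0, 0, 0], [0, 0, 0]], "rotation": [[0, 0, 0], [0, 0, 0], [0, 0, 0], [0, 0, 0], [0, 0, 0], [0, 0, 0], [0, 0, 0], [0, 0, 0]], "grip": [1, 1, 1, 1, 1, 1, 1, 1]}}

```text
time: 4.9
ee_pos: [0.578, -0.0131, 0.1412]
tcp_rot: [-180.0, -0.0, 122.6]
wrist_force: [0.3, 0.7, -0.6]
opening: 0.0076
grasp_force: 43.7
```

Request:
{"api": "carry_out", "payload": {"linear": [[0, 0, 0.6], [0, 0, 0.8], [0, 0, 0.8], [0, 0, 0.9], [-0.45, 0.82, 0], [-0.45, 0.82, 0], [-0.45, 0.82, 0], [-0.45, 0.82, 0], [-0.45, 0.82, 0], [-0.45, 0.82, 0], [-0.45, 0.82, 0]], "rotation": [[0, 0, 0], [0, 0, 0], [0, 0, 0], [0, 0, 0], [0, 0, -0.4], [0, 0, -0.4], [0, 0, -0.4], [0, 0, -0.4], [0, 0, -0.4], [0, 0, -0.4], [0, 0, -0.4]], "grip": [1, 1, 1, 1, 1, 1, 1, 1, 1, 1, 1]}}

```text
time: 6.0
ee_pos: [0.5146, 0.1023, 0.2042]
tcp_rot: [180.0, -0.0, 100.1]
wrist_force: [0.1, 0.9, -1.3]
opening: 0.0071
grasp_force: 43.5
```

Request:
{"api": "carry_out", "payload": {"linear": [[-0.45, 0.82, 0], [-0.45, 0.82, 0], [-0.45, 0.82, 0], [-0.45, 0.82, 0], [-0.45, 0.82, 0], [-0.45, 0.82, 0], [-0.45, 0.82, 0], [-0.45, 0.82, 0], [-0.45, 0.82, 0], [-0.45, 0.82, 0], [0, 0, 0], [0, 0, 0]], "rotation": [[0, 0, -0.4], [0, 0, -0.4], [0, 0, -0.4], [0, 0, 0], [0, 0, 0], [0, 0, 0], [0, 0, 0], [0, 0, 0], [0, 0, 0], [0, 0, 0], [0, 0, 0], [0, 0, 0]], "grip": [1, 1, 1, 1, 1, 1, 1, 1, 1, 1, 1, 1]}}

```text
time: 7.2
ee_pos: [0.425, 0.2658, 0.2039]
tcp_rot: [180.0, -0.0, 90.7]
wrist_force: [-0.5, 0.2, -1.6]
opening: 0.007
grasp_force: 43.5
```

```bash
python3 - <<'E'
from h import *
import cv2
t=bot.camera("top");s=bot.camera("side")
cv2.imwrite("pics/t1.png",t);cv2.imwrite("pics/s1.png",s)
def c(im,x,y,w,h,k):
    r=cv2.resize(im[y:y+h,x:x+w],None,fx=k,fy=k,interpolation=cv2.INTER_CUBIC)
    return cv2.convertScaleAbs(r,alpha=1.5,beta=25)
a=np.hstack([c(t,293,205,80,60,5),c(s,290,220,80,60,5)])
b=np.hstack([c(t,170,220,100,75,4),c(s,210,160,100,75,4)])
cv2.imwrite("pics/z1.png",np.vstack([a,b]))
print(bot.get_obs()["ee_pos"])
E
```

```text
[0.42530127 0.26525961 0.20364504]
```

View pics/z1.png

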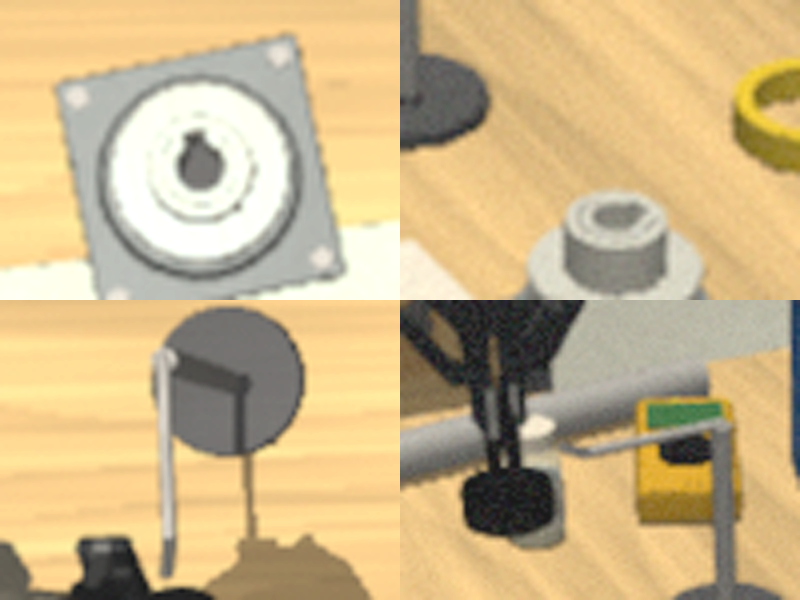

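The bore is clear: the keyway points up and slightly left in the top view, so hub yaw is about +10°, with the bore at (333.2,238.6). The cap is held just short of the hook tip, with its cup at side pixel (237,203).

```bash
python3 - <<'E'
from h import *
c=circ("top",.09,.026,(322.6,344,227.4,249.4),(.57,0))
circ("side",.09,.026,(290+162/5,290+268/5,220+190/5,None),(.57,0))
fit([("top",(0.002,0,.09),(333.2,238.6)),("top",(.018,0,.09),(293+193/5,205+130/5))],(.57,0,0))
t=np.linspace(0,6.28,90)
for z in(.157,.133):
  q=proj("side",np.c_[.425+.032*np.cos(t),.266+.032*np.sin(t),0*t+z]); print(z,q.min(0),q.max(0))
print("obs box u",210+62/4,210+153/4,"v bottom",160+235/4)
print("tip",proj("side",[[.461,.265,.182],[.425,.266,.166]]))
E
```

```text
circ top [ 0.5769 -0.0133] [ 0.1 -0.1  0.4 -0.4]
circ side [ 0.5773 -0.0145] [ 0.2 -0.2  0. ]
xy [ 0.576  -0.0131] yaw 10.7 res [-0.1 -0.6  0.1  0.6]
0.157 [224.54921773 200.9067999 ] [248.13219084 211.43296224]
0.133 [225.46169841 208.53992592] [248.79911787 219.29476665]
obs box u 225.5 248.25 v bottom 218.75
tip [[248.28304308 195.45042463]
 [236.0819422  203.10893948]]
```

Request:
{"api": "carry_out", "payload": {"linear": [[0.75, 0, 0], [0.75, 0, 0], [0.75, 0, 0], [0.75, 0, 0], [0.75, 0, 0], [0.75, 0, 0], [0, 0, 0], [0, 0, -0.3], [0, 0, -0.3], [0, 0, -0.1], [0, 0, 0]], "rotation": [[0, 0, 0], [0, 0, 0], [0, 0, 0], [0, 0, 0], [0, 0, 0], [0, 0, 0], [0, 0, 0], [0, 0, 0], [0, 0, 0], [0, 0, 0], [0, 0, 0]], "grip": [1, 1, 1, 1, 1, 1, 1, 1, 1, 1, 1]}}

```text
time: 8.4
ee_pos: [0.5144, 0.2656, 0.1888]
tcp_rot: [-180.0, 0.0, 90.7]
wrist_force: [-0.1, 0.4, -1.2]
opening: 0.0073
grasp_force: 43.5
```

Request:
{"api": "carry_out", "payload": {"linear": [[0, 0, -0.05], [0, 0, 0]], "rotation": [[0, 0, 0], [0, 0, 0]], "grip": [1, 1]}}

```text
time: 8.6
ee_pos: [0.5149, 0.2658, 0.1884]
tcp_rot: [180.0, -0.0, 90.6]
wrist_force: [-1.0, -0.1, -1.3]
opening: 0.0074
grasp_force: 43.5
```

Request:
{"api": "carry_out", "payload": {"linear": [[0, 0, -0.07], [0, 0, 0], [0, 0, 0]], "rotation": [[0, 0, 0], [0, 0, 0], [0, 0, 0]], "grip": [1, 1, 1]}}

```text
time: 8.9
ee_pos: [0.5151, 0.2658, 0.1871]
tcp_rot: [180.0, -0.0, 90.6]
wrist_force: [-0.3, -1.0, 1.0]
opening: 0.0073
grasp_force: 43.8
```

Request:
{"api": "carry_out", "payload": {"linear": [[0, 0, 0], [0, 0, 0], [0, 0, 0], [0, 0, 0], [0, 0, 0.4], [0, 0, 0.8], [0, 0, 1], [0, 0, 1]], "rotation": [[0, 0, 0], [0, 0, 0], [0, 0, 0], [0, 0, 0], [0, 0, 0], [0, 0, 0], [0, 0, 0], [0, 0, 0]], "grip": [0.8, 0.6, 0.4, 0.4, 0.4, 0.4, 0.4, 0.4]}}

```text
time: 9.7
ee_pos: [0.5149, 0.2656, 0.2522]
tcp_rot: [180.0, -0.0, 90.6]
wrist_force: [0.9, 0.1, 0.1]
opening: 0.0259
grasp_force: 0.0
```

```bash
python3 - <<'E'
from h import *
import cv2
s=bot.camera("side")
r=cv2.resize(s[140:260,200:360],None,fx=5,fy=5,interpolation=cv2.INTER_CUBIC)
cv2.imwrite("pics/z2.png",cv2.convertScaleAbs(r,alpha=1.5,beta=25))
E
```

```text
(no output)
```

View pics/z2.png

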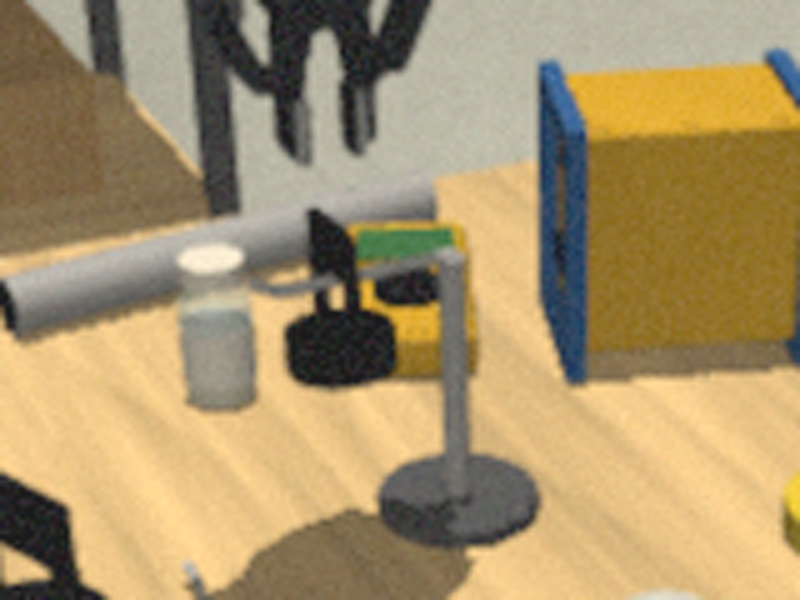

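The cap hangs by its handle on the bar, let go, with the fingers clear above it. Next is the shaft, but first I check the joint state to pick the gripper yaw.

```bash
python3 - <<'E'
from h import *
o=bot.get_obs();print(o["q"].round(1),o["ee_pos"])
E
```

```text
[ 27.3   9.4  16.7  97.1  -0.  116.7] [0.51544228 0.26592354 0.25572386]
```

Request:
{"api": "carry_out", "payload": {"linear": [[0.142, -0.95, 0], [0.142, -0.95, 0], [0.142, -0.95, 0], [0.142, -0.95, 0], [0.142, -0.95, 0], [0.142, -0.95, 0], [0.142, -0.95, 0], [0.142, -0.95, 0], [0.142, -0.95, 0], [0.142, -0.95, 0], [0.142, -0.95, 0], [0.142, -0.95, 0]], "rotation": [[0, 0, 0.4], [0, 0, 0.4], [0, 0, 0.4], [0, 0, 0.4], [0, 0, 0.4], [0, 0, 0.4], [0, 0, 0.4], [0, 0, 0.4], [0, 0, 0.4], [0, 0, 0.4], [0, 0, 0.4], [0, 0, 0.4]], "grip": [0.4, 0.4, 0.4, 0.4, 0.4, 0.4, 0, 0, -0.4, -0.4, -0.4, -0.4], "grip_force": 60}}

```text
time: 10.95
ee_pos: [0.5492, 0.0369, 0.2514]
tcp_rot: [180.0, 0.0, 129.2]
wrist_force: [0.4, -1.1, -0.3]
opening: 0.06
grasp_force: 0.0
```

Request:
{"api": "carry_out", "payload": {"linear": [[0.142, -0.95, 0], [0.142, -0.95, 0], [0.142, -0.95, 0], [0.142, -0.95, 0], [0.142, -0.95, 0], [0.142, -0.95, 0], [0.142, -0.95, 0], [0.142, -0.95, 0], [0.142, -0.95, 0], [0.142, -0.95, 0], [0.142, -0.95, 0], [0.142, -0.95, 0]], "rotation": [[0, 0, 0.4], [0, 0, 0.4], [0, 0, 0.4], [0, 0, 0.4], [0, 0, 0.4], [0, 0, 0.4], [0, 0, 0.4], [0, 0, 0.4], [0, 0, 0.4], [0, 0, 0.4], [0, 0, 0.4], [0, 0, 0.4]], "grip": [-0.4, -0.4, -0.4, -0.4, -0.4, -0.4, -0.4, -0.4, -0.4, -0.4, -0.4, -0.4]}}

```text
time: 12.15
ee_pos: [0.5833, -0.1911, 0.2513]
tcp_rot: [-180.0, 0.0, 167.6]
wrist_force: [0.8, 0.2, -0.5]
opening: 0.0597
grasp_force: 0.0
```

Request:
{"api": "carry_out", "payload": {"linear": [[0.142, -0.95, 0], [0.142, -0.95, 0], [0.142, -0.95, 0], [0.142, -0.95, 0], [0, 0, 0], [0, 0, 0]], "rotation": [[0, 0, 0.4], [0, 0, 0.18], [0, 0, 0], [0, 0, 0], [0, 0, 0], [0, 0, 0]], "grip": [-0.4, -0.4, -0.4, -0.4, -0.4, -0.4]}}

```text
time: 12.75
ee_pos: [0.5944, -0.2664, 0.2508]
tcp_rot: [180.0, -0.0, 172.0]
wrist_force: [0.1, 0.9, 0.1]
opening: 0.0597
grasp_force: 0.0
```

Request:
{"api": "carry_out", "payload": {"linear": [[0, 0, -0.9], [0, 0, -0.9], [0, 0, -0.9], [0, 0, -0.9], [0, 0, -0.9], [0, 0, -0.9], [0, 0, -0.9], [0, 0, -0.9], [0, 0, -0.8], [0, 0, -0.5], [0, 0, -0.2], [0, 0, 0]], "rotation": [[0, 0, 0], [0, 0, 0], [0, 0, 0], [0, 0, 0], [0, 0, 0], [0, 0, 0], [0, 0, 0], [0, 0, 0], [0, 0, 0], [0, 0, 0], [0, 0, 0], [0, 0, 0]], "grip": [-0.4, -0.4, -0.4, -0.4, -0.4, -0.4, -0.4, -0.4, -0.4, -0.4, -0.4, -0.4]}}

```text
time: 13.95
ee_pos: [0.5945, -0.2659, 0.0769]
tcp_rot: [180.0, -0.0, 172.1]
wrist_force: [-0.7, -1.0, 0.5]
opening: 0.0595
grasp_force: 0.0
```

Request:
{"api": "carry_out", "payload": {"linear": [[0, 0, 0], [0, 0, 0], [0, 0, 0], [0, 0, 0], [0, 0, 0], [0, 0, 0], [0, 0, 0]], "rotation": [[0, 0, 0], [0, 0, 0], [0, 0, 0], [0, 0, 0], [0, 0, 0], [0, 0, 0], [0, 0, 0]], "grip": [0, 0.3, 1, 1, 1, 1, 1]}}

```text
time: 14.65
ee_pos: [0.595, -0.2665, 0.078]
tcp_rot: [-180.0, 0.1, 172.1]
wrist_force: [-0.3, 0.9, 6.3]
opening: 0.0237
grasp_force: 58.4
```

Request:
{"api": "carry_out", "payload": {"linear": [[0, 0, 0.4], [0, 0, 0.8], [0, 0, 0.9], [0, 0, 0.9], [0, 0, 1], [0, 0, 1], [0, 0, 0.1], [0, 0.9, 0], [0, 0.9, 0], [0, 0.9, 0], [0, 0.9, 0], [0, 0.9, 0]], "rotation": [[0, 0, 0], [0, 0, 0], [0, 0, 0], [0, 0, 0], [0, 0, 0], [0, 0, 0], [0, 0, 0], [0, 0, -0.64], [0, 0, -0.64], [0, 0, -0.64], [0, 0, -0.64], [0, 0, -0.64]], "grip": [1, 1, 1, 1, 1, 1, 1, 1, 1, 1, 1, 1]}}

```text
time: 15.85
ee_pos: [0.594, -0.1755, 0.1774]
tcp_rot: [-180.0, -0.1, 146.3]
wrist_force: [0.2, 1.0, -3.1]
opening: 0.0236
grasp_force: 58.7
```

Request:
{"api": "carry_out", "payload": {"linear": [[-0.1, 0.9, 0], [-0.1, 0.9, 0], [-0.1, 0.9, 0], [-0.1, 0.9, 0], [-0.1, 0.9, 0], [-0.1, 0.9, 0], [-0.1, 0.9, 0], [-0.1, 0.9, 0], [-0.1, 0.9, 0], [0, 0, 0], [0, 0, 0]], "rotation": [[0, 0, -0.64], [0, 0, -0.64], [0, 0, -0.64], [0, 0, -0.64], [0, 0, -0.64], [0, 0, -0.64], [0, 0, -0.64], [0, 0, -0.64], [0, 0, -0.62], [0, 0, 0], [0, 0, 0]], "grip": [1, 1, 1, 1, 1, 1, 1, 1, 1, 1, 1]}}

```text
time: 16.95
ee_pos: [0.5762, -0.0142, 0.178]
tcp_rot: [-179.9, -0.0, 100.7]
wrist_force: [0.5, -0.5, -3.6]
opening: 0.0235
grasp_force: 58.9
```

```bash
python3 - <<'E'
from h import *
import cv2
t=bot.camera("top");s=bot.camera("side")
def c(im,x,y,w,h,k):
    r=cv2.resize(im[y:y+h,x:x+w],None,fx=k,fy=k,interpolation=cv2.INTER_CUBIC)
    return cv2.convertScaleAbs(r,alpha=1.5,beta=25)
cv2.imwrite("pics/z3.png",np.hstack([c(s,300,190,67,100,6),c(t,300,190,67,100,6)])[:,:800])
print(bot.get_obs()["ee_pos"])
E
```

```text
[ 0.57637965 -0.01479682  0.17826675]
```

View pics/z3.png

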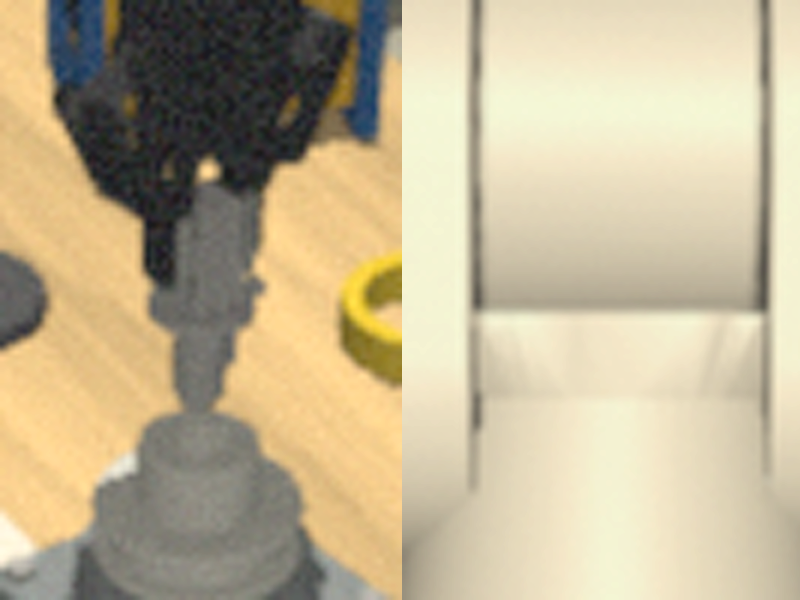

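The shaft hangs above the boss in the side view: shaft body u≈329.3–339, tip bottom (333.3,258), boss u 323–343. The top view is blocked by the arm.

```bash
python3 - <<'E'
from h import *
t=np.linspace(0,6.28,180)
def box(x,y,z,r):
    q=proj("side",np.c_[x+r*np.cos(t),y+r*np.sin(t),0*t+z]);return np.round(np.r_[q.min(0),q.max(0)],1)
x,y,dz=.5765,-.0145,.178-.077
for n,z,r in(("tip",.013,.008),("shank",.03,.011),("collar",.055,.022),("coltop",.061,.022)):print(n,box(x,y,z+dz,r))
print("boss",box(.577,-.0137,.09,.026))
print("lugend",proj("side",pose((x,y,np.radians(10.5)),[[.03,0,.058+dz]])))
print("u-grad",proj("side",[[x,y,.11],[x+.001,y,.11],[x,y+.001,.11]]))
E
```

```text
tip [329.7 254.  336.2 257.5]
shank [328.6 247.5 337.6 252.4]
collar [324.2 236.5 342.4 246. ]
coltop [324.2 234.4 342.5 243.8]
boss [322.3 257.9 343.2 269.6]
lugend [[342.90557703 236.32120308]]
u-grad [[332.88785355 257.11950931]
 [333.24448958 257.02112688]
 [332.69566768 256.92038604]]
```

Request:
{"api": "carry_out", "payload": {"linear": [[0, 0, -0.4], [0, 0, -0.4], [0, 0, -0.3], [0, 0, -0.2], [0, 0, -0.2], [0, 0, 0], [0, 0, 0]], "rotation": [[0, 0, 0], [0, 0, 0], [0, 0, 0], [0, 0, 0], [0, 0, 0], [0, 0, 0], [0, 0, 0]], "grip": [1, 1, 1, 1, 1, 1, 1]}}

```text
time: 17.75
ee_pos: [0.5778, -0.013, 0.149]
tcp_rot: [179.8, -0.1, 100.6]
wrist_force: [6.6, 8.0, -4.5]
opening: 0.0235
grasp_force: 58.9
```

Request:
{"api": "carry_out", "payload": {"linear": [[0, 0, -0.1], [0, 0, -0.1], [0, 0, 0], [0, 0, 0]], "rotation": [[0, 0, 0], [0, 0, 0], [0, 0, 0], [0, 0, 0]], "grip": [1, 1, 1, 1]}}

```text
time: 18.15
ee_pos: [0.578, -0.0129, 0.1455]
tcp_rot: [179.8, -0.1, 100.6]
wrist_force: [5.8, 7.6, -1.6]
opening: 0.0236
grasp_force: 59.4
```

Request:
{"api": "carry_out", "payload": {"linear": [[0.06, 0.08, 0], [0, 0, 0], [0, 0, 0]], "rotation": [[0, 0, 0], [0, 0, 0], [0, 0, 0]], "grip": [1, 1, 1]}}

```text
time: 18.45
ee_pos: [0.5781, -0.0124, 0.1449]
tcp_rot: [179.9, -0.0, 100.6]
wrist_force: [3.9, 3.2, -2.5]
opening: 0.0238
grasp_force: 59.2
```

Request:
{"api": "carry_out", "payload": {"linear": [[0, 0, -0.1], [0, 0, -0.1], [0, 0, 0], [0, 0, 0]], "rotation": [[0, 0, 0], [0, 0, 0], [0, 0, 0], [0, 0, 0]], "grip": [1, 1, 1, 1]}}

```text
time: 18.85
ee_pos: [0.5782, -0.0124, 0.1409]
tcp_rot: [179.9, -0.0, 100.6]
wrist_force: [4.5, 4.5, -3.6]
opening: 0.0235
grasp_force: 59.1
```

Request:
{"api": "carry_out", "payload": {"linear": [[0.05, 0.05, 0], [0, 0, -0.1], [0, 0, -0.1], [0, 0, -0.1], [0, 0, 0], [0, 0, 0]], "rotation": [[0, 0, 0], [0, 0, 0], [0, 0, 0], [0, 0, 0], [0, 0, 0], [0, 0, 0]], "grip": [1, 1, 1, 1, 1, 1]}}

```text
time: 19.45
ee_pos: [0.5785, -0.0119, 0.1347]
tcp_rot: [-180.0, 0.0, 100.5]
wrist_force: [0.1, -0.2, -3.6]
opening: 0.0237
grasp_force: 59.1
```

Key is in the keyway at about 5 mm with almost no side force, so I push on.

Request:
{"api": "carry_out", "payload": {"linear": [[0, 0, -0.2], [0, 0, -0.2], [0, 0, -0.2], [0, 0, -0.2], [0, 0, -0.1], [0, 0, 0], [0, 0, 0]], "rotation": [[0, 0, 0], [0, 0, 0], [0, 0, 0], [0, 0, 0], [0, 0, 0], [0, 0, 0], [0, 0, 0]], "grip": [1, 1, 1, 1, 1, 1, 1]}}

```text
time: 20.15
ee_pos: [0.5788, -0.0117, 0.1169]
tcp_rot: [180.0, 0.0, 100.6]
wrist_force: [0.8, -0.0, -3.6]
opening: 0.0237
grasp_force: 59.1
```

Request:
{"api": "carry_out", "payload": {"linear": [[0, 0, -0.1], [0, 0, -0.1], [0, 0, 0], [0, 0, 0]], "rotation": [[0, 0, 0], [0, 0, 0], [0, 0, 0], [0, 0, 0]], "grip": [1, 1, 1, 1]}}

```text
time: 20.55
ee_pos: [0.5788, -0.0117, 0.113]
tcp_rot: [180.0, 0.0, 100.6]
wrist_force: [0.7, 0.5, -2.0]
opening: 0.0234
grasp_force: 59.3
```

Request:
{"api": "carry_out", "payload": {"linear": [[0, 0, -0.1], [0, 0, 0], [0, 0, 0]], "rotation": [[0, 0, 0], [0, 0, 0], [0, 0, 0]], "grip": [1, 1, 1], "grip_force": 80}}

```text
time: 20.85
ee_pos: [0.5789, -0.0117, 0.113]
tcp_rot: [179.9, 0.0, 100.6]
wrist_force: [-5.4, 0.3, 12.3]
opening: 0.0233
grasp_force: 78.1
```

Request:
{"api": "carry_out", "payload": {"linear": [[0, 0, -0.01], [0, 0, 0], [0, 0, 0], [0, 0, 0], [0, 0, 0], [0, 0, 0]], "rotation": [[0, 0, 0], [0, 0, 0], [0, 0, 0], [0, 0, 0], [0, 0, 0], [0, 0, 0]], "grip": [1, 1, 1, 1, 1, 1]}}

```text
time: 21.45
ee_pos: [0.5789, -0.0117, 0.113]
tcp_rot: [179.9, 0.0, 100.6]
wrist_force: [-5.5, -0.9, 13.2]
opening: 0.0232
grasp_force: 78.3
```

```bash
python3 - <<'E'
from h import *
import cv2
s=bot.camera("side")
r=cv2.resize(s[150:300,190:390],None,fx=4,fy=4,interpolation=cv2.INTER_CUBIC)
cv2.imwrite("pics/z4.png",cv2.convertScaleAbs(r,alpha=1.5,beta=25))
o=bot.get_obs();print(o["ee_pos"],o["wrist_force"],o["torque"])
E
```

```text
[ 0.57886759 -0.01168691  0.11297804] [-6.45193509  0.60049468 12.5105208 ] [-0.01909027  1.32456737  0.0343109 ]
```

View pics/z4.png

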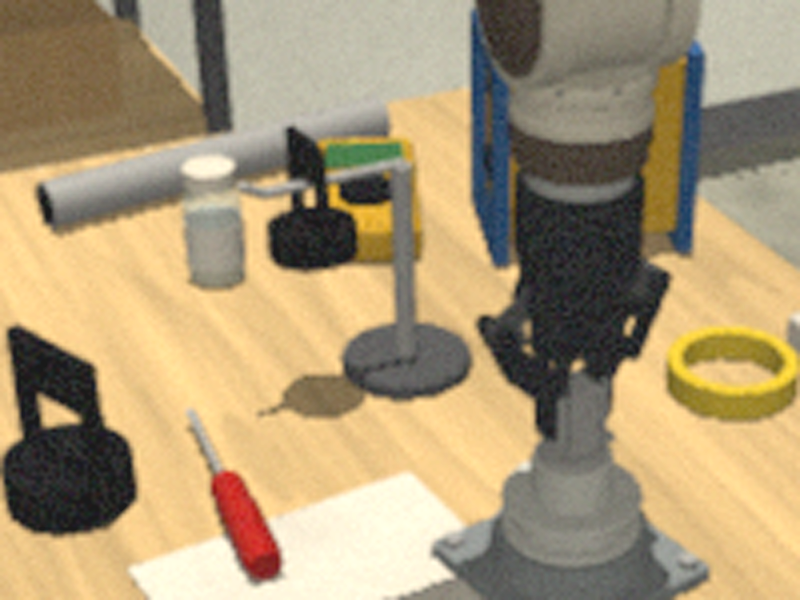

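The collar sits on the boss at about (335,265) in the full side image, pressed with about 13 N plus the shaft's weight. The cap still hangs on the hook, so I'm handing in.

```bash
python3 -c "
from workcell import bot
print(bot.job_done())"
```

```text
the job is handed in; nothing more can be done
None
```

The job is handed in at about 21.5 s: the cap hangs released on the hook, and the keyed shaft sits home in the hub, still gripped and pressed down with about 13 N plus its own weight; the judge gave no verdict.

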